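# Turn the nozzle case round in its sleeve

## Task

On this 3D-printing desk two black nozzle cases sit in open-ended grey sleeves that are screwed to the desk, and both have their handles on the side away from the robot. Take the smaller case: slide it out of its sleeve, turn it end for end, and slide it fully home into the same sleeve from the other end, so that its handle now points towards the robot; then let go. Leave the larger case in its sleeve.

Things in the scene. Friction and masses are not known exactly. Their poses are not given: they have to be found in the camera images.
- case: Smaller black nozzle case, about 70-100 g. Origin: underside, mid-tray; +x to the handle, z up. Tray 44 wide, 24 high, from x=-34 (round nose, radius 22) to 35; then a 4 mm end plate, 60 wide, 34 high, too big for the sleeve: the stop; then the handle block, x=39 to 69, 18 wide, 38 high (all mm). Undersides level. Starts in the sleeve, origin 1-4 mm off the sleeve's in x and 3 mm above the desk.
- case_handle (a point): Middle of the smaller case's handle, 54 mm from the case's origin along its +x, 24 mm above its underside (27 mm above the desk while in the sleeve). Axes as the case's. The upright block can be pinched from above across its 18 mm width (fingers closing along y).
- sleeve: Smaller grey sleeve, fixed: tube along its x, both ends open, 70 long, 58 wide, 36 high outside; walls, floor, roof 3, so the passage is 52 wide, 30 high (mm), floor 3 mm above the desk. Origin: under its centre, at desk level. +x: end away from the robot, with the handle at the start; -x: bare end, where the handle must end up. Case home: its origin is over the sleeve's, its +x along the sleeve's -x.
- big_case: Larger black case (tray 74 mm wide, end plate 92 mm wide, handle 58 mm high) in the larger grey sleeve (90 x 90 x 56 mm), on the other side of the desk's middle. Bystander: leave it there. Origin on its underside, mid-tray; +x to its handle.
Not all that is in view belongs to the job. What is shaped like the case but green is not meant. What is shaped like the sleeve but blue is not meant.

How it is judged:
By the outcome, as a careful person would: the job done as asked, in the order asked, and still so for the second after the job is handed in, with the robot touching nothing.
It also fails if it takes over 42 s, if anything falls off the work surface, if the arm or the gripper's body presses on something with over 40 N, if the wrist force passes 120 N, or if a joint passes its speed limit or range.

## Robot

A 7-joint arm with a two-finger parallel gripper is mounted at the origin on the work surface. World frame = base frame: x ahead of the robot, y to its left, z up, the work surface at z = 0. Lengths are in m, angles in rad, forces in N, time in s.
With the tool pointing down it reaches from about 0.425 to 0.875 m from the base axis. Payload 4.7 kg.
Tool frame: the origin (TCP) lies on the centre line of the jaws, within the pads' length; the fingertips stand 25 mm ahead of it and the grasp point (between the pads) lies 6 mm ahead of it; z points along the fingers, x is the direction in which the jaws open and shut, and the axes are right-handed (so a half turn about z gives the same grasp; the last joint's range is limited). The gripper opens to 87 mm and grips with 3 to 60 N. Pads are 19 mm wide; open, the fingers measure 117 mm over their backs; the gripper's body (75 mm by 190 mm) begins 51 mm behind the grasp point.
Start: joints at [-1.33, 0.321, -0.07, 1.45, 0.023, 1.371, -0.057], TCP at [0.146, 0.633, 0.248] pointing down, gripper open.
Joint ranges: [-2.86, 2.86], [-0.3, 2.09], [-1.38, 1.24], [0.06, 2.45], [-1.56, 4.7], [0.09, 2.05], [-2.69, 2.69]. Speed limits (rad/s): [2.57, 2.57, 3.14, 3.14, 3.14, 3.14, 3.14].

## Interface

Orientations are given as a unit quaternion [x, y, z, w].
In Python, from rig import monitor, camera, camera_model, job, outline_of gives the robot as it stands.
- The arm moves only by the tool apply_moves, never from a script. Its argument "rows" is a list of rows, each an object of numbers: "dx", "dy", "dz": the shift along the tool's x, y, z in mm; "ax", "ay", "az": the turn, a rotation vector about the tool's x, y, z in rad; "claw": the opening, from 0 (shut) to 1 (fully open). A call has 1 to 10 rows; each row shifts and turns the commanded pose from where the row before left it, along the tool's axes as they then stand; what a row does not reach is not made up. A row lasts 1/10 s, in which the tool goes at most 50 mm and 8.59 degrees, less where a joint would pass 70% of its speed; a pose out of reach is approached as far as the arm can. A call is refused whole if a number of a shift passes 50 or a number of a turn 0.15, either way. A call with a gripper value outside its range is refused whole. The fingers move at their own pace and stop on an object; "squeeze" is the grip in N (left out, the last holds). Time passes only in rows, so rows that do not move let the fingers close. It gives the time, the measured TCP pose, the force and the opening at its end, in the units of the state.
- monitor.get_obs(): the state, without advancing time (a new reading comes with each control period).
- camera(name): name is "scene" or "top"; returns the picture (400x640x3 uint8, red, green, blue); there is no depth.
- camera_model(name): a dict with "mtx" (3x3 intrinsics, pixels), "k1" (the pictures are not rectified: a ray, as slopes to the right and down, at radius r is drawn at 1 + k1 r^2 times it, then the intrinsics apply), "origin" and "rotation" of the camera in the world. Camera axes: x right, y down, z forward; pixel columns grow to the right and rows downward; lengths in m; the calibration is good to about 2 mm. A picture is of the moment at which its call begins. camera_model takes no time and is no camera call.
- job.finish_job(): hands the job in, once; it reports no verdict.
Trained networks look in the newest picture that a camera, given by its name, has taken for a name from the list of things; names that differ only in an ending like _2 or _b are one class to them, and where a whole thing is asked for, a point or a joint stands for the part that bears it (a point fixed in the world has none). Each returns a list of dicts, best first, with "p" (0 to 1); they miss things now and then, are a little off and sometimes report something else, mostly with a low value. They report only what shows in the picture. A call takes as long as a camera call. They do not tell look-alikes from the thing itself.
- outline_of(camera, label): "region" (400x640 bool, what is visible of it) and "box" ([left, top, right, bottom] in pixels, round what is visible of it).
The state is a dict: "time_s": time; "q": joint angles; "qvel": joint speeds; "joint_torque": joint torques, N m; "position": TCP position; "eef_rot": TCP orientation; "wrist_force": force on the tool from outside, world axes, zero at the start; "torque": the same for the moment, N m; "finger_gap": opening from 0.0 (shut) to 1.0 (fully open).
Only numpy, scipy, OpenCV 4.12 (cv2) and the standard library are available. Lean on these libraries where they do the work, as an engineer would, in place of code of your own. Each camera call takes 0.05 s, during which the arm holds its last target.

## Working session

There is one attempt and no reset: what is moved stays moved. The work goes in short steps, Python scripts to look and compute and a tool call to move; the robot and the scene stay as the last step left them, time stands still between calls to the robot, and variables do not carry over. Pictures are saved under pics/ and viewed, and the job is handed in when it is done.

Besides the shell and the picture viewer there is one more tool, called by a JSON object that holds its "fn" and its "kwargs". apply_moves: Moves the arm, as the interface text tells. Its arguments: {"type":"object","properties":{"rows":{"type":"array","items":{"type":"object","properties":{"dx":{"type":"number"},"dy":{"type":"number"},"dz":{"type":"number"},"ax":{"type":"number"},"ay":{"type":"number"},"az":{"type":"number"},"claw":{"type":"number"}}}},"squeeze":{"type":"number"}},"required":["rows"]}

```bash
ls; mkdir -p pics; python3 - <<'E'
from rig import monitor,camera,camera_model,outline_of
import cv2,numpy as np
for n in ("scene","top"):
    im=camera(n); cv2.imwrite(f"pics/{n}0.png",im[:,:,::-1])
    m=camera_model(n); print(n,m)
    for l in ("case","sleeve","case_handle","big_case"):
        for d in outline_of(n,l): print(n,l,round(d["p"],2),d["box"],d["region"].sum())
o=monitor.get_obs(); print(o)
E
```

```text
pics
scene {'mtx': array([[439.76809833,   0.        , 322.87654292],
       [  0.        , 439.76809833, 194.25538434],
       [  0.        ,   0.        ,   1.        ]]), 'k1': 0.03992855847482508, 'origin': array([ 1.36326987, -0.03303066,  0.58022106]), 'rotation': array([ 0.61548693,  0.61843272, -0.3485285 , -0.34241013])}
scene case 0.97 [173.7, 204.3, 214.1, 231.2] 774
scene case 0.96 [233.5, 216.3, 259.8, 243.1] 454
scene case 0.65 [260.5, 239.8, 315.6, 269.5] 1146
scene sleeve 0.86 [237.9, 201.5, 277.7, 231.6] 677
scene sleeve 0.86 [204.9, 168.3, 245.1, 193.9] 749
scene case_handle 0.85 [171.2, 204.7, 212.6, 234.7] 731
scene case_handle 0.75 [261.5, 235.7, 311.1, 269.2] 1136
scene case_handle 0.66 [233.6, 216.0, 260.6, 243.0] 456
scene big_case 0.88 [418.3, 208.0, 462.9, 243.9] 1052
top {'mtx': array([[473.59312574,   0.        , 318.77618532],
       [  0.        , 473.59312574, 202.56965364],
       [  0.        ,   0.        ,   1.        ]]), 'k1': -0.029452878992448587, 'origin': array([ 0.43711262, -0.05274102,  1.09872478]), 'rotation': array([-0.69703469,  0.714957
[... 493 characters left out ...]
5, 'q': array([-1.32993949,  0.32102182, -0.07010313,  1.45056822,  0.02260507,
        1.37079998, -0.05691012]), 'qvel': array([ 6.40379834e-04, -1.22542930e-03, -2.02482168e-03, -1.73494737e-03,
        8.50594720e-06, -1.33230476e-03,  1.41031322e-03]), 'joint_torque': array([-3.65141486e-04, -4.90609431e+01, -4.02637627e-01, -3.12466407e+01,
       -6.35401765e-02,  3.46178364e-02,  3.94843266e-05]), 'position': array([0.14615315, 0.63334259, 0.24753807]), 'eef_rot': array([7.82561361e-01, 6.22573462e-01, 1.22894910e-05, 2.29354211e-05]), 'wrist_force': array([0.55452166, 0.12894084, 0.99431632]), 'torque': array([-0.04016698, -0.04740095,  0.0158617 ]), 'finger_gap': 1.002644633104644}
```

View images.

```bash
python3 - <<'E'
import cv2
a=cv2.imread("pics/top0.png");cv2.imwrite("pics/top0c.png",cv2.resize(a[90:340,130:530],None,fx=2,fy=2,interpolation=cv2.INTER_CUBIC))
a=cv2.imread("pics/scene0.png");cv2.imwrite("pics/scene0c.png",cv2.resize(a[120:320,120:500],None,fx=2.1,fy=2.1,interpolation=cv2.INTER_CUBIC))
E
```

```text
(no output)
```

View pics/top0c.png

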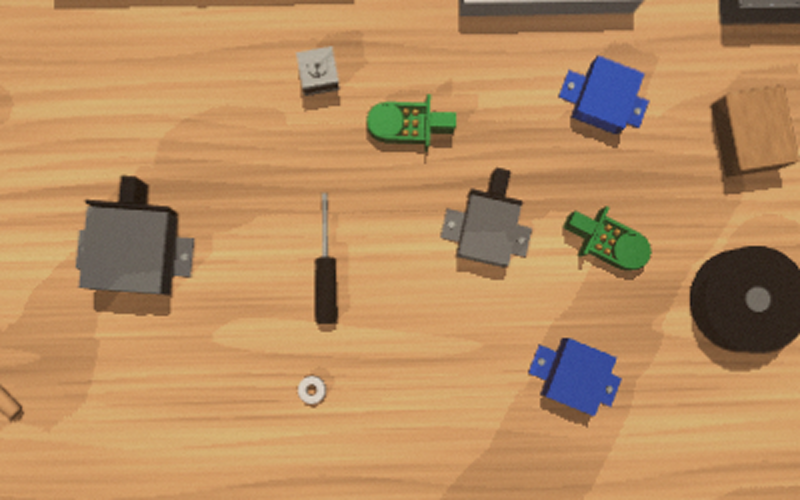

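View pics/scene0c.png

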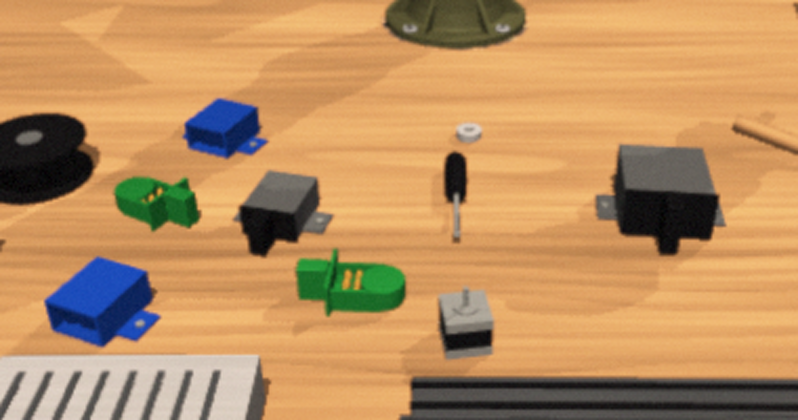

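View pics/top0.png

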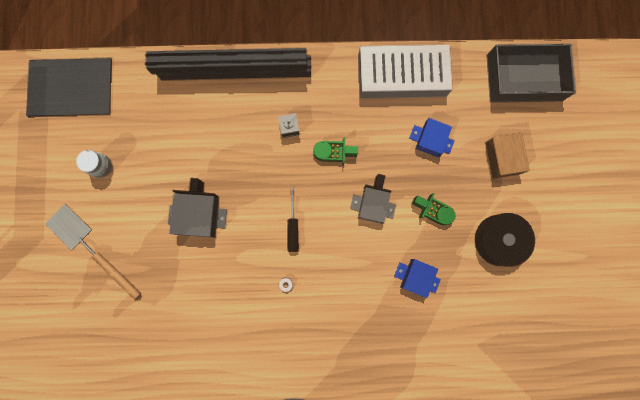

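```bash
cat > h.py <<'E'
import numpy as np,cv2
from scipy.spatial.transform import Rotation as R
from rig import camera_model
def cm(n):
    m=camera_model(n); return m["mtx"],m["k1"],np.array(m["origin"]),R.from_quat(m["rotation"]).as_matrix()
def unproj(n,uv,z):
    K,k,o,M=cm(n); uv=np.atleast_2d(uv).astype(float)
    d=np.c_[(uv[:,0]-K[0,2])/K[0,0],(uv[:,1]-K[1,2])/K[1,1]]; s=d.copy()
    for _ in range(20): s=d/(1+k*(s**2).sum(1,keepdims=True))
    r=np.c_[s,np.ones(len(s))]@M.T
    return o+r*((z-o[2])/r[:,2])[:,None]
def proj(n,P):
    K,k,o,M=cm(n); c=(np.atleast_2d(P)-o)@M
    s=c[:,:2]/c[:,2:]; s=s*(1+k*(s**2).sum(1,keepdims=True))
    return s*[K[0,0],K[1,1]]+[K[0,2],K[1,2]]
E
python3 - <<'E'
from h import *
print(unproj("top",[[374,204],[380,183],[335,150],[430,210],[433,138],[418,280],[505,240]],0.03).round(3))
print(unproj("scene",[[120+280/2.1,120+190/2.1]],0.036).round(3))
a=cv2.imread("pics/top0.png"); cv2.imwrite("pics/z1.png",cv2.resize(a[165:235,340:410],None,fx=8,fy=8,interpolation=cv2.INTER_CUBIC))
a=cv2.imread("pics/scene0.png"); cv2.imwrite("pics/z2.png",cv2.resize(a[190:250,220:290],None,fx=8,fy=8,interpolation=cv2.INTER_CUBIC))
E
```

```text
[[ 0.546 -0.198  0.03 ]
 [ 0.594 -0.213  0.03 ]
 [ 0.673 -0.113  0.03 ]
 [ 0.529 -0.325  0.03 ]
 [ 0.697 -0.341  0.03 ]
 [ 0.373 -0.29   0.03 ]
 [ 0.457 -0.494  0.03 ]]
[[ 0.545 -0.198  0.036]]
```

View pics/z1.png

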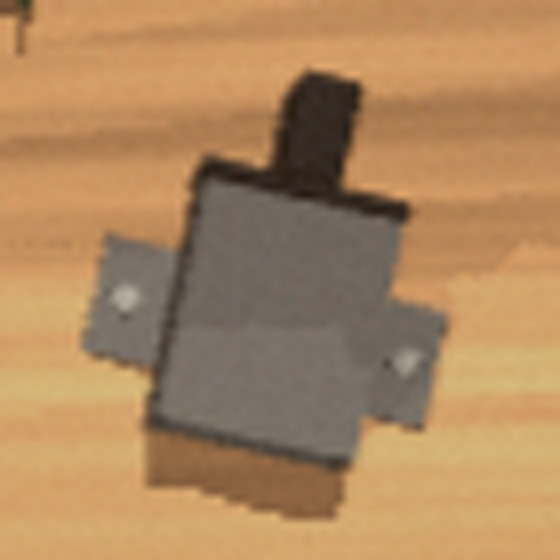

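View pics/z2.png

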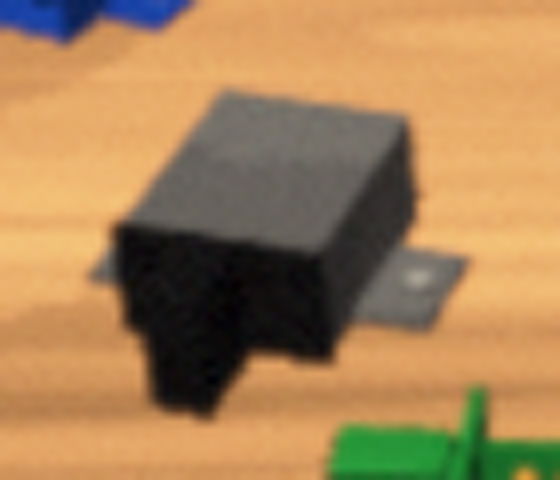

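```bash
python3 - <<'E'
from h import *
from scipy.optimize import least_squares
f=lambda l,ox,oy:[[ (u+.5)/8-.5+ox,(v+.5)/8-.5+oy] for u,v in l]
T=f([(207,182),(402,213),(347,460),(157,425)],340,165)
S=f([(120,228),(322,250),(408,118),(225,92)],220,190)
# order in sleeve frame: top TL = far(+x),left(+y)
Mt=np.array([[35,29],[35,-29],[-35,-29],[-35,29]])/1000.
Ms=np.array([[35,-29],[35,29],[-35,29],[-35,-29]])/1000.
pt=unproj("top",T,.036)[:,:2]; ps=unproj("scene",S,.036)[:,:2]
print(pt.round(4),[np.linalg.norm(pt[i]-pt[i-1]).round(4) for i in range(4)]);print(ps.round(4),[np.linalg.norm(ps[i]-ps[i-1]).round(4) for i in range(4)])
def fit(M,p):
    def r(v):
        c,s=np.cos(v[2]),np.sin(v[2]); return (M@np.array([[c,s],[-s,c]])+v[:2]-p).ravel()
    q=least_squares(r,[.545,-.198,-.3]); return q.x.round(4),np.abs(q.fun).max().round(4)
print(fit(Mt,pt),fit(Ms,ps))
print(fit(np.r_[Mt,Ms],np.r_[pt,ps]))
# handle top far corners z=.041 (top img)
h=unproj("top",f([(311,72),(360,83),(345,190),(275,182)],340,165),.041);print(h.round(4))
# tabs screws z~3mm
print(unproj("top",f([(125,297),(406,362)],340,165),.004).round(4))
E
```

```text
[[ 0.5842 -0.1788]
 [ 0.574  -0.234 ]
 [ 0.5043 -0.2154]
 [ 0.5155 -0.1622]] [np.float64(0.0707), np.float64(0.0561), np.float64(0.0722), np.float64(0.0544)]
[[ 0.5743 -0.2345]
 [ 0.5848 -0.1782]
 [ 0.5192 -0.1622]
 [ 0.5053 -0.2166]] [np.float64(0.0713), np.float64(0.0573), np.float64(0.0675), np.float64(0.0561)]
(array([ 0.5445, -0.1976, -0.2279]), np.float64(0.0025)) (array([ 0.5459, -0.1979, -0.2348]), np.float64(0.0019))
(array([ 0.5452, -0.1977, -0.2313]), np.float64(0.0025))
[[ 0.6143 -0.209   0.041 ]
 [ 0.6108 -0.2228  0.041 ]
 [ 0.5803 -0.2172  0.041 ]
 [ 0.5831 -0.1975  0.041 ]]
[[ 0.5555 -0.1575  0.004 ]
 [ 0.5344 -0.2387  0.004 ]]
```

{"fn": "apply_moves", "kwargs": {"rows": [{"dx":-25.6,"dy":37.1},{"dx":-25.6,"dy":37.1},{"dx":-25.6,"dy":37.1},{"dx":-25.6,"dy":37.1},{"dx":-25.6,"dy":37.1},{"dx":-25.6,"dy":37.1},{"dx":-25.6,"dy":37.1},{"dx":-25.6,"dy":37.1},{"dx":-25.6,"dy":37.1},{"dx":-25.6,"dy":37.1}]}}

```text
$.rows[0]: bad value
```

{"fn": "apply_moves", "kwargs": {"rows": [{"dx":-40,"dy":22.5},{"dx":-40,"dy":22.5},{"dx":-40,"dy":22.5},{"dx":-40,"dy":22.5},{"dx":-40,"dy":22.5},{"dx":-40,"dy":22.5},{"dx":-40,"dy":22.5},{"dx":-40,"dy":22.5},{"dx":-40,"dy":22.5},{"dx":-40,"dy":22.5,"claw":0.6}]}}

```text
$.rows[0]: bad value
```

```bash
cat >> h.py <<'E'
def to(x,y,z,yaw):
    from rig import monitor
    o=monitor.get_obs(); M=R.from_quat(o["eef_rot"]).as_matrix()
    c,s=np.cos(yaw),np.sin(yaw)
    G=np.array([[c,s,0],[s,-c,0],[0,0,-1]]).T
    G=np.c_[[c,s,0],[s,-c,0],[0,0,-1]]
    print("t",round(o["time_s"],2),"pos",o["position"].round(4),"gap",round(o["finger_gap"],3),"F",o["wrist_force"].round(1),"q",o["q"].round(2))
    print("shift mm",(M.T@(np.array([x,y,z])-o["position"])*1000).round(1),"turn",R.from_matrix(M.T@G).as_rotvec().round(3))
E
python3 -c "
from h import *
to(.599,-.2117,.15,np.pi/2-.25)"
```

```text
t 0.5 pos [0.1462 0.6333 0.2475] gap 1.003 F [0.6 0.1 1. ] q [-1.33  0.32 -0.07  1.45  0.02  1.37 -0.06]
shift mm [-721.6  631.2   97.6] turn [0.    0.    0.023]
```

{"fn": "apply_moves", "kwargs": {"rows": [{"dx":-25,"dy":37,"dz":0,"ax":0,"ay":0,"az":0,"claw":1},{"dx":-25,"dy":37,"dz":0,"ax":0,"ay":0,"az":0,"claw":1},{"dx":-25,"dy":37,"dz":0,"ax":0,"ay":0,"az":0,"claw":1},{"dx":-25,"dy":37,"dz":0,"ax":0,"ay":0,"az":0,"claw":1},{"dx":-25,"dy":37,"dz":0,"ax":0,"ay":0,"az":0,"claw":1},{"dx":-25,"dy":37,"dz":0,"ax":0,"ay":0,"az":0,"claw":1},{"dx":-25,"dy":37,"dz":0,"ax":0,"ay":0,"az":0,"claw":1},{"dx":-25,"dy":37,"dz":0,"ax":0,"ay":0,"az":0,"claw":1},{"dx":-25,"dy":37,"dz":0,"ax":0,"ay":0,"az":0,"claw":1},{"dx":-25,"dy":37,"dz":0,"ax":0,"ay":0,"az":0,"claw":1}]}}

```text
time_s: 1.5
position: [0.4515, 0.3051, 0.248]
eef_rot: [0.783, 0.623, 0.001, -0.0]
wrist_force: [0.0, -0.1, -0.8]
finger_gap: 0.998
```

{"fn": "apply_moves", "kwargs": {"rows": [{"dx":-40,"dy":22,"dz":0,"ax":0,"ay":0,"az":0,"claw":1},{"dx":-40,"dy":22,"dz":0,"ax":0,"ay":0,"az":0,"claw":1},{"dx":-40,"dy":22,"dz":0,"ax":0,"ay":0,"az":0,"claw":1},{"dx":-40,"dy":22,"dz":0,"ax":0,"ay":0,"az":0,"claw":1},{"dx":-40,"dy":22,"dz":0,"ax":0,"ay":0,"az":0,"claw":1},{"dx":-40,"dy":22,"dz":0,"ax":0,"ay":0,"az":0,"claw":1},{"dx":-40,"dy":22,"dz":0,"ax":0,"ay":0,"az":0,"claw":1},{"dx":-40,"dy":22,"dz":0,"ax":0,"ay":0,"az":0,"claw":0.6},{"dx":-40,"dy":22,"dz":0,"ax":0,"ay":0,"az":0,"claw":0.6},{"dx":-40,"dy":22,"dz":0,"ax":0,"ay":0,"az":0,"claw":0.6}]}}

```text
time_s: 2.5
position: [0.5753, -0.1343, 0.248]
eef_rot: [0.782, 0.623, 0.001, 0.0]
wrist_force: [0.4, 0.7, 0.5]
finger_gap: 0.811
```

```bash
python3 -c "
from h import *
to(.599,-.2117,.15,np.pi/2-.25)"
```

```text
t 2.5 pos [ 0.5753 -0.1343  0.248 ] gap 0.811 F [0.4 0.7 0.5] q [-0.35  0.21  0.62  1.63 -0.13  1.34  1.64]
shift mm [-70.2  40.3  98. ] turn [ 0.001 -0.001  0.024]
```

{"fn": "apply_moves", "kwargs": {"rows": [{"dx":-24,"dy":13,"dz":10,"ax":0,"ay":0,"az":0.012,"claw":0.6},{"dx":-23,"dy":14,"dz":20,"ax":0,"ay":0,"az":0.012,"claw":0.6},{"dx":-23,"dy":14,"dz":30,"ax":0,"ay":0,"az":0,"claw":0.6},{"dx":0,"dy":0,"dz":30,"ax":0,"ay":0,"az":0,"claw":0.6},{"dx":0,"dy":0,"dz":0,"ax":0,"ay":0,"az":0,"claw":0.6},{"dx":0,"dy":0,"dz":0,"ax":0,"ay":0,"az":0,"claw":0.6}]}}

```text
time_s: 3.1
position: [0.5983, -0.2097, 0.1578]
eef_rot: [0.79, 0.613, -0.0, -0.0]
wrist_force: [1.0, 1.0, 0.9]
finger_gap: 0.597
```

```bash
python3 -c "
from h import *
to(.599,-.2117,.034,np.pi/2-.25)
from rig import camera
for n in ('top','scene'):
    a=camera(n)[:,:,::-1]; a=a[90:290,260:500] if n=='top' else a[120:320,140:380]
    cv2.imwrite(f'pics/{n}1.png',cv2.resize(a,None,fx=3,fy=3,interpolation=cv2.INTER_CUBIC))
"
```

```text
t 3.1 pos [ 0.5983 -0.2097  0.1578] gap 0.597 F [1.  1.  0.9] q [-0.21  0.39  0.64  1.63 -0.24  1.21  1.8 ]
shift mm [ -1.8   1.3 123.8] turn [-0.001 -0.    -0.   ]
```

View pics/scene1.png

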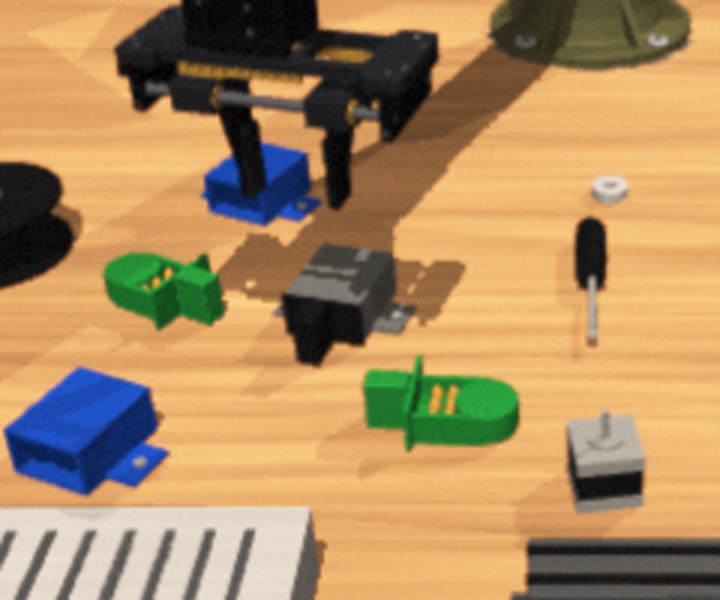

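View pics/top1.png

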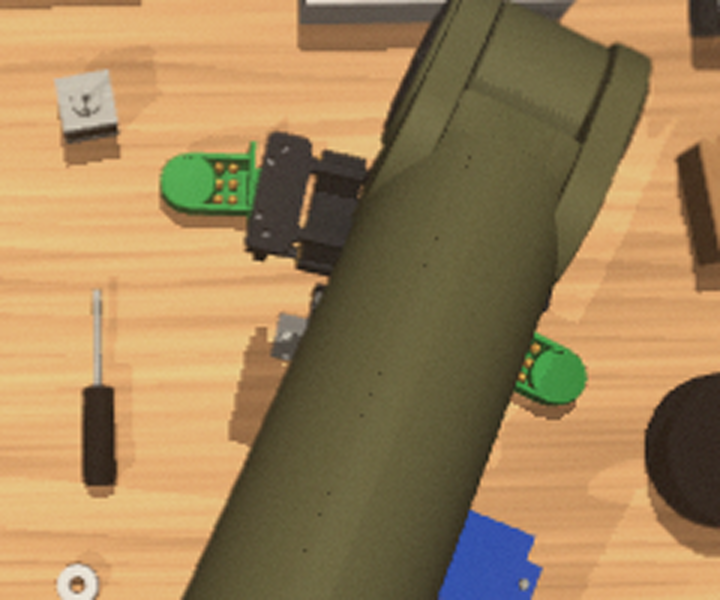

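{"fn": "apply_moves", "kwargs": {"rows": [{"dx":-1.8,"dy":1.3,"dz":25,"ax":0,"ay":0,"az":0,"claw":0.6},{"dx":0,"dy":0,"dz":25,"ax":0,"ay":0,"az":0,"claw":0.6},{"dx":0,"dy":0,"dz":25,"ax":0,"ay":0,"az":0,"claw":0.6},{"dx":0,"dy":0,"dz":20,"ax":0,"ay":0,"az":0,"claw":0.6},{"dx":0,"dy":0,"dz":15,"ax":0,"ay":0,"az":0,"claw":0.6},{"dx":0,"dy":0,"dz":7,"ax":0,"ay":0,"az":0,"claw":0.6},{"dx":0,"dy":0,"dz":0,"ax":0,"ay":0,"az":0,"claw":0.6},{"dx":0,"dy":0,"dz":0,"ax":0,"ay":0,"az":0,"claw":0.6}]}}

```text
time_s: 4.0
position: [0.5999, -0.2126, 0.0418]
eef_rot: [0.79, 0.613, 0.001, 0.001]
wrist_force: [0.3, -0.9, 0.1]
finger_gap: 0.599
```

```bash
python3 -c "
from h import *
to(.599,-.2117,.034,np.pi/2-.25)
from rig import camera
for n in ('scene',):
    a=camera(n)[:,:,::-1]; a=a[90:290,260:500] if n=='top' else a[140:280,180:348]
    cv2.imwrite(f'pics/{n}2.png',cv2.resize(a,None,fx=4,fy=4,interpolation=cv2.INTER_CUBIC))
"
```

```text
t 4.0 pos [ 0.5999 -0.2126  0.0418] gap 0.599 F [ 0.3 -0.9  0.1] q [-0.16  0.52  0.59  1.71 -0.33  1.01  1.86]
shift mm [ 0.7 -1.1  7.8] turn [ 0.002 -0.    -0.001]
```

View pics/scene2.png

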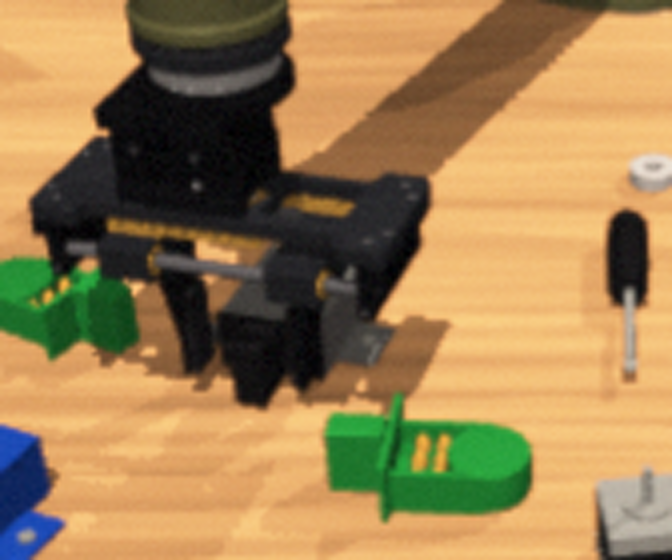

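{"fn": "apply_moves", "kwargs": {"squeeze": 12, "rows": [{"dx":0.7,"dy":-1,"dz":7,"ax":0,"ay":0,"az":0,"claw":0.6},{"dx":0,"dy":0,"dz":0,"ax":0,"ay":0,"az":0,"claw":0.4},{"dx":0,"dy":0,"dz":0,"ax":0,"ay":0,"az":0,"claw":0.25},{"dx":0,"dy":0,"dz":0,"ax":0,"ay":0,"az":0,"claw":0.1},{"dx":0,"dy":0,"dz":0,"ax":0,"ay":0,"az":0,"claw":0.1},{"dx":0,"dy":0,"dz":0,"ax":0,"ay":0,"az":0,"claw":0.1},{"dx":0,"dy":0,"dz":0,"ax":0,"ay":0,"az":0,"claw":0.1}]}}

```text
time_s: 4.75
position: [0.5984, -0.2115, 0.0337]
eef_rot: [0.79, 0.613, 0.0, 0.0]
wrist_force: [-0.4, 0.5, -0.2]
finger_gap: 0.205
```

{"fn": "apply_moves", "kwargs": {"squeeze": 40, "rows": [{"dx":0,"dy":0,"dz":0,"ax":0,"ay":0,"az":0,"claw":0.05},{"dx":0,"dy":0,"dz":-2,"ax":0,"ay":0,"az":0,"claw":0.05},{"dx":0,"dy":5,"dz":0,"ax":0,"ay":0,"az":0,"claw":0.05},{"dx":0,"dy":10,"dz":0,"ax":0,"ay":0,"az":0,"claw":0.05},{"dx":0,"dy":15,"dz":0,"ax":0,"ay":0,"az":0,"claw":0.05},{"dx":0,"dy":15,"dz":0,"ax":0,"ay":0,"az":0,"claw":0.05},{"dx":0,"dy":15,"dz":0,"ax":0,"ay":0,"az":0,"claw":0.05},{"dx":0,"dy":15,"dz":0,"ax":0,"ay":0,"az":0,"claw":0.05},{"dx":0,"dy":12,"dz":0,"ax":0,"ay":0,"az":0,"claw":0.05},{"dx":0,"dy":0,"dz":0,"ax":0,"ay":0,"az":0,"claw":0.05}]}}

```text
time_s: 5.75
position: [0.6844, -0.2333, 0.0352]
eef_rot: [0.79, 0.613, 0.0, 0.001]
wrist_force: [0.3, -0.2, -0.4]
finger_gap: 0.205
```

```bash
python3 -c "
from h import *
to(.545+.969*.142,-.198-.247*.142,.15,np.pi/2-.25)
from rig import camera
for n in ('scene',):
    a=camera(n)[:,:,::-1]; a=a[90:290,260:500] if n=='top' else a[160:300,180:348]
    cv2.imwrite(f'pics/{n}3.png',cv2.resize(a,None,fx=4,fy=4,interpolation=cv2.INTER_CUBIC))
"
```

```text
t 5.75 pos [ 0.6844 -0.2333  0.0352] gap 0.205 F [ 0.3 -0.2 -0.4] q [-0.09  0.69  0.56  1.47 -0.39  1.09  1.86]
shift mm [  -0.2   -1.7 -114.8] turn [0.001 0.    0.   ]
```

View pics/scene3.png

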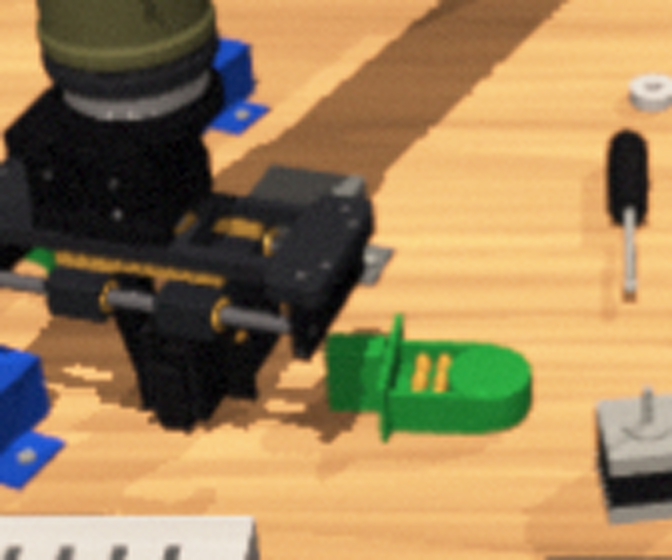

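{"fn": "apply_moves", "kwargs": {"rows": [{"dx":0,"dy":2,"dz":-5,"ax":0,"ay":0,"az":0,"claw":0.05},{"dx":0,"dy":0,"dz":-15,"ax":0,"ay":0,"az":0,"claw":0.05},{"dx":0,"dy":0,"dz":-20,"ax":0,"ay":0,"az":0,"claw":0.05},{"dx":0,"dy":0,"dz":-20,"ax":0,"ay":0,"az":0,"claw":0.05},{"dx":0,"dy":0,"dz":-20,"ax":0,"ay":0,"az":0,"claw":0.05},{"dx":0,"dy":0,"dz":-20,"ax":0,"ay":0,"az":0.04,"claw":0.05},{"dx":0,"dy":0,"dz":-15,"ax":0,"ay":0,"az":0.08,"claw":0.05},{"dx":0,"dy":0,"dz":0,"ax":0,"ay":0,"az":0.1,"claw":0.05},{"dx":0,"dy":0,"dz":0,"ax":0,"ay":0,"az":0.12,"claw":0.05},{"dx":0,"dy":0,"dz":0,"ax":0,"ay":0,"az":0.12,"claw":0.05}]}}

```text
time_s: 6.8
position: [0.6844, -0.2336, 0.1526]
eef_rot: [0.91, 0.415, 0.001, 0.0]
wrist_force: [-0.1, 0.6, -0.8]
finger_gap: 0.201
```

{"fn": "apply_moves", "kwargs": {"rows": [{"dx":0,"dy":0,"dz":0,"ax":0,"ay":0,"az":0.13,"claw":0.05},{"dx":0,"dy":0,"dz":0,"ax":0,"ay":0,"az":0.13,"claw":0.05},{"dx":0,"dy":0,"dz":0,"ax":0,"ay":0,"az":0.13,"claw":0.05},{"dx":0,"dy":0,"dz":0,"ax":0,"ay":0,"az":0.13,"claw":0.05},{"dx":0,"dy":0,"dz":0,"ax":0,"ay":0,"az":0.13,"claw":0.05},{"dx":0,"dy":0,"dz":0,"ax":0,"ay":0,"az":0.13,"claw":0.05},{"dx":0,"dy":0,"dz":0,"ax":0,"ay":0,"az":0.13,"claw":0.05},{"dx":0,"dy":0,"dz":0,"ax":0,"ay":0,"az":0.13,"claw":0.05},{"dx":0,"dy":0,"dz":0,"ax":0,"ay":0,"az":0.13,"claw":0.05},{"dx":0,"dy":0,"dz":0,"ax":0,"ay":0,"az":0.13,"claw":0.05}]}}

```text
time_s: 7.8
position: [0.6845, -0.2334, 0.1523]
eef_rot: [0.975, -0.221, 0.001, -0.001]
wrist_force: [0.2, -0.4, -1.3]
finger_gap: 0.205
```

```bash
python3 -c "
from h import *
to(.545-.969*.140,-.198+.247*.140,.16,-np.pi/2-.25)
"
```

```text
t 7.8 pos [ 0.6845 -0.2334  0.1523] gap 0.205 F [ 0.2 -0.4 -1.3] q [-0.31  0.7   0.95  1.39 -0.57  1.34  0.21]
shift mm [-278.4   55.3   -8.1] turn [-0.002 -0.     1.376]
```

{"fn": "apply_moves", "kwargs": {"rows": [{"dx":0,"dy":0,"dz":0,"ax":0,"ay":0,"az":0.14,"claw":0.05},{"dx":0,"dy":0,"dz":0,"ax":0,"ay":0,"az":0.14,"claw":0.05},{"dx":0,"dy":0,"dz":0,"ax":0,"ay":0,"az":0.14,"claw":0.05},{"dx":0,"dy":0,"dz":0,"ax":0,"ay":0,"az":0.14,"claw":0.05},{"dx":0,"dy":0,"dz":0,"ax":0,"ay":0,"az":0.14,"claw":0.05},{"dx":0,"dy":0,"dz":0,"ax":0,"ay":0,"az":0.14,"claw":0.05},{"dx":0,"dy":0,"dz":0,"ax":0,"ay":0,"az":0.14,"claw":0.05},{"dx":0,"dy":0,"dz":0,"ax":0,"ay":0,"az":0.14,"claw":0.05},{"dx":0,"dy":0,"dz":0,"ax":0,"ay":0,"az":0.14,"claw":0.05},{"dx":0,"dy":0,"dz":0,"ax":0,"ay":0,"az":0.1,"claw":0.05}]}}

```text
time_s: 8.8
position: [0.6845, -0.2331, 0.1521]
eef_rot: [-0.62, 0.785, -0.0, 0.001]
wrist_force: [-0.6, -0.1, -1.4]
finger_gap: 0.201
```

```bash
python3 -c "
from h import *
to(.545-.969*.142,-.198+.247*.142,.16,-np.pi/2-.25)
"
```

```text
t 8.8 pos [ 0.6845 -0.2331  0.1521] gap 0.201 F [-0.6 -0.1 -1.4] q [-0.41  0.82  1.18  1.39 -0.76  1.42 -1.05]
shift mm [ -4.1 285.9  -8.2] turn [-0.001  0.001  0.016]
```

{"fn": "apply_moves", "kwargs": {"rows": [{"dx":0,"dy":10,"dz":0,"ax":0,"ay":0,"az":0.016,"claw":0.05},{"dx":0,"dy":25,"dz":0,"ax":0,"ay":0,"az":0,"claw":0.05},{"dx":0,"dy":35,"dz":0,"ax":0,"ay":0,"az":0,"claw":0.05},{"dx":0,"dy":35,"dz":0,"ax":0,"ay":0,"az":0,"claw":0.05},{"dx":0,"dy":35,"dz":0,"ax":0,"ay":0,"az":0,"claw":0.05},{"dx":0,"dy":35,"dz":0,"ax":0,"ay":0,"az":0,"claw":0.05},{"dx":0,"dy":35,"dz":0,"ax":0,"ay":0,"az":0,"claw":0.05},{"dx":0,"dy":35,"dz":0,"ax":0,"ay":0,"az":0,"claw":0.05},{"dx":0,"dy":25,"dz":0,"ax":0,"ay":0,"az":0,"claw":0.05},{"dx":0,"dy":14,"dz":0,"ax":0,"ay":0,"az":0,"claw":0.05}]}}

```text
time_s: 9.8
position: [0.4099, -0.1644, 0.1511]
eef_rot: [-0.615, 0.788, 0.003, 0.003]
wrist_force: [0.6, 1.4, -1.6]
finger_gap: 0.204
```

```bash
python3 -c "
from h import *
to(.545-.969*.142,-.198+.247*.142,.06,-np.pi/2-.25)
from rig import camera
for n in ('top','scene',):
    a=camera(n)[:,:,::-1]; a=a[130:300,260:460] if n=='top' else a[60:260,200:400]
    cv2.imwrite(f'pics/{n}4.png',cv2.resize(a,None,fx=3,fy=3,interpolation=cv2.INTER_CUBIC))
"
```

```text
t 9.8 pos [ 0.4099 -0.1644  0.1511] gap 0.204 F [ 0.6  1.4 -1.6] q [-0.9  -0.22  1.14  2.09  0.21  1.15 -1.67]
shift mm [-0.1  2.8 91.1] turn [0.    0.008 0.005]
```

View pics/scene4.png

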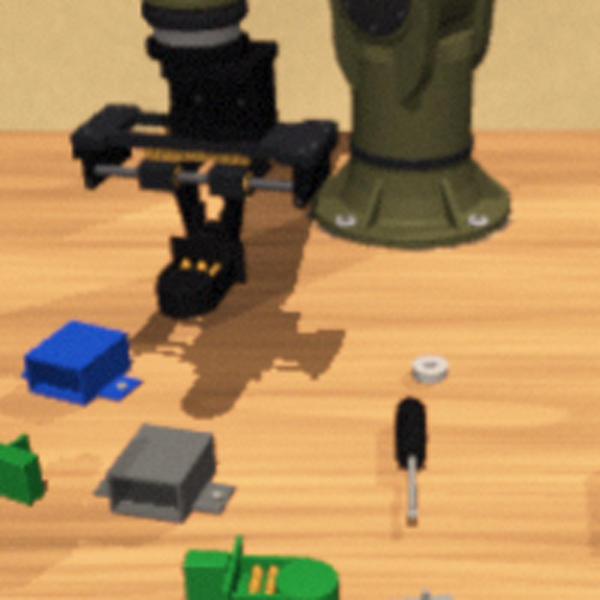

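View pics/top4.png

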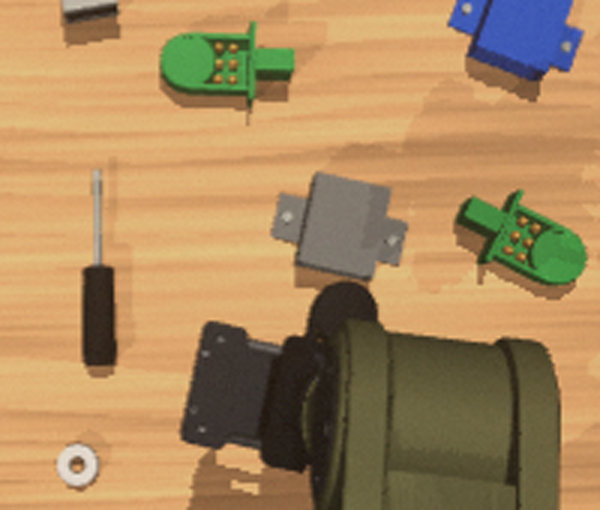

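{"fn": "apply_moves", "kwargs": {"rows": [{"dx":0,"dy":0,"dz":10,"ax":0,"ay":0.004,"az":0.005,"claw":0.05},{"dx":0,"dy":0,"dz":20,"ax":0,"ay":0.004,"az":0,"claw":0.05},{"dx":0,"dy":0,"dz":20,"ax":0,"ay":0,"az":0,"claw":0.05},{"dx":0,"dy":0,"dz":20,"ax":0,"ay":0,"az":0,"claw":0.05},{"dx":0,"dy":0,"dz":15,"ax":0,"ay":0,"az":0,"claw":0.05},{"dx":0,"dy":0,"dz":10,"ax":0,"ay":0,"az":0,"claw":0.05},{"dx":0,"dy":0,"dz":0,"ax":0,"ay":0,"az":0,"claw":0.05}]}}

```text
time_s: 10.6
position: [0.4104, -0.1677, 0.0545]
eef_rot: [-0.612, 0.791, -0.003, -0.007]
wrist_force: [0.6, 0.3, -2.2]
finger_gap: 0.205
```

```bash
python3 -c "
from h import *
to(.545-.969*.142,-.198+.247*.142,.037,-np.pi/2-.25)
from rig import camera
for n in ('top','scene',):
    a=camera(n)[:,:,::-1]; cv2.imwrite(f'pics/{n}5f.png',a); a=a[170:270,330:430] if n=='top' else a[130:240,210:320]
    cv2.imwrite(f'pics/{n}5.png',cv2.resize(a,None,fx=5.4,fy=5.4,interpolation=cv2.INTER_CUBIC))
"
```

```text
t 10.6 pos [ 0.4104 -0.1677  0.0545] gap 0.205 F [ 0.6  0.3 -2.2] q [-0.8   0.16  1.19  2.18 -0.16  0.91 -1.34]
shift mm [-4.1  4.  17.4] turn [ 0.004 -0.015 -0.003]
```

View pics/scene5.png

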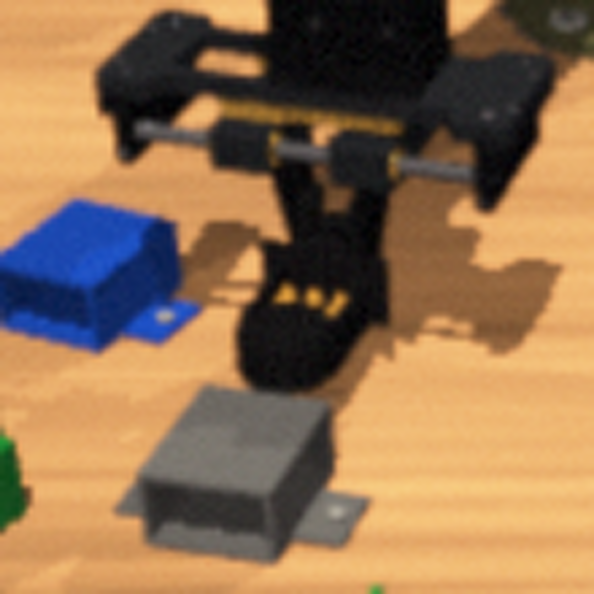

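View pics/top5.png

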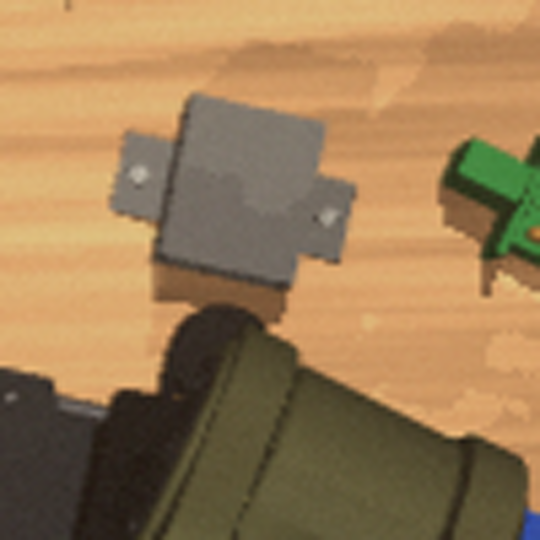

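```bash
python3 - <<'E'
from h import *
from scipy.optimize import least_squares
f=lambda l,ox,oy:[[ (u+.5)/5.4-.5+ox,(v+.5)/5.4-.5+oy] for u,v in l]
T=f([(192,94),(326,122),(292,287),(157,258)],330,170)
S=f([(142,480),(270,497),(332,405),(205,387)],210,130)
Mt=np.array([[35,29],[35,-29],[-35,-29],[-35,29]])/1000.
Ms=np.array([[35,-29],[35,29],[-35,29],[-35,-29]])/1000.
pt=unproj("top",T,.036)[:,:2]; ps=unproj("scene",S,.036)[:,:2]
def fit(M,p):
    def r(v):
        c,s=np.cos(v[2]),np.sin(v[2]); return (M@np.array([[c,s],[-s,c]])+v[:2]-p).ravel()
    q=least_squares(r,[.545,-.198,-.3]); return q.x.round(4),np.abs(q.fun).max().round(4)
print(fit(Mt,pt),fit(Ms,ps)); print(fit(np.r_[Mt,Ms],np.r_[pt,ps]))
# nose of held case: predicted from TCP (case x = tool y)
from rig import monitor
o=monitor.get_obs();M=R.from_quat(o["eef_rot"]).as_matrix();p=o["position"]
O=p-M[:,1]*.0545+M[:,2]*.0307   # case origin
C=lambda x,y,z:O+M[:,1]*x+M[:,0]*y-M[:,2]*z   # y sign irrelevant for symmetric
th=np.linspace(np.pi/2,1.5*np.pi,25)
for n in("top","scene"):
    a=cv2.imread(f"pics/{n}5f.png")
    a=cv2.resize(a,None,fx=4,fy=4,interpolation=cv2.INTER_CUBIC)
    for z in(0,.024):
        P=np.array([C(-.012+.022*np.cos(t),.022*np.sin(t),z) for t in th])
        cv2.polylines(a,[((proj(n,P)+.5)*4-.5).astype(int)],False,(0,0,255) if z else (255,0,255),1)
    b=np.array([.545,-.198]);yw=-.245;c,s=np.cos(yw),np.sin(yw)
    for z in(.036,0):
        P=np.array([[b[0]+c*u-s*v,b[1]+s*u+c*v,z] for u,v in Mt])
        cv2.polylines(a,[((proj(n,P)+.5)*4-.5).astype(int)],True,(0,255,255),1)
    a=a[4*180:4*260,4*330:4*430] if n=="top" else a[4*170:4*240,4*220:4*300]
    cv2.imwrite(f"pics/{n}5o.png",cv2.resize(a,None,fx=1.9,fy=1.8))
E
```

```text
(array([ 0.5439, -0.1976, -0.2405]), np.float64(0.0007)) (array([ 0.5476, -0.1968, -0.2316]), np.float64(0.0017))
(array([ 0.5458, -0.1972, -0.2361]), np.float64(0.0029))
```

View pics/scene5o.png

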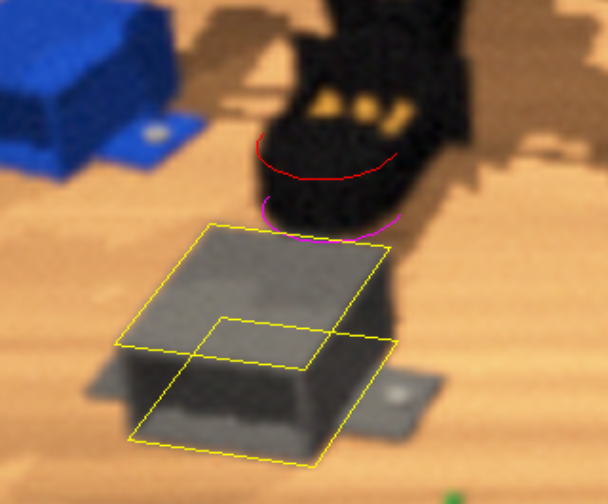

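View pics/top5o.png

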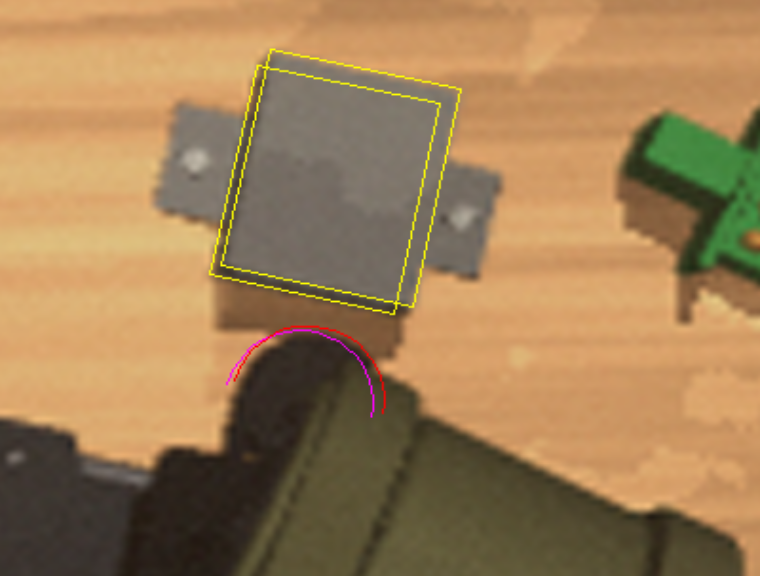

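```bash
python3 -c "
from h import *
to(.545-.971*.138,-.1975+.238*.138,.0365,-np.pi/2-.24)
"
```

```text
t 10.7 pos [ 0.4116 -0.1675  0.0559] gap 0.203 F [ 0.8 -0.2 -0.9] q [-0.8   0.15  1.19  2.18 -0.16  0.91 -1.34]
shift mm [-2.8  1.2 19.4] turn [ 0.001 -0.012 -0.012]
```

{"fn": "apply_moves", "kwargs": {"rows": [{"dx":-2.8,"dy":1,"dz":8,"ax":0,"ay":-0.012,"az":-0.012,"claw":0.05},{"dx":0,"dy":0,"dz":8,"ax":0,"ay":0,"az":0,"claw":0.05},{"dx":0,"dy":0,"dz":3,"ax":0,"ay":0,"az":0,"claw":0.05},{"dx":0,"dy":0,"dz":0,"ax":0,"ay":0,"az":0,"claw":0.05}]}}

```text
time_s: 11.1
position: [0.4115, -0.1634, 0.0373]
eef_rot: [-0.618, 0.786, 0.001, 0.001]
wrist_force: [0.0, -0.8, -2.2]
finger_gap: 0.203
```

```bash
python3 -c "
from h import *
to(.545-.971*.138,-.1975+.238*.138,.0365,-np.pi/2-.24)
"
```

```text
t 11.1 pos [ 0.4115 -0.1634  0.0373] gap 0.203 F [ 0.  -0.8 -2.2] q [-0.74  0.2   1.15  2.2  -0.25  0.88 -1.25]
shift mm [1.3 0.2 0.8] turn [0.    0.003 0.001]
```

Aligned. Insert slowly: 20 mm first, then check.

{"fn": "apply_moves", "kwargs": {"rows": [{"dx":1.3,"dy":-6,"dz":0.5,"ax":0,"ay":0,"az":0,"claw":0.05},{"dx":0,"dy":-8,"dz":0,"ax":0,"ay":0,"az":0,"claw":0.05},{"dx":0,"dy":-8,"dz":0,"ax":0,"ay":0,"az":0,"claw":0.05},{"dx":0,"dy":-8,"dz":0,"ax":0,"ay":0,"az":0,"claw":0.05},{"dx":0,"dy":0,"dz":0,"ax":0,"ay":0,"az":0,"claw":0.05}]}}

```text
time_s: 11.6
position: [0.4416, -0.1721, 0.0368]
eef_rot: [-0.618, 0.786, 0.001, 0.001]
wrist_force: [-0.3, -0.1, -0.8]
finger_gap: 0.206
```

```bash
python3 -c "
from h import *
to(.545-.971*.055,-.1975+.238*.055,.0365,-np.pi/2-.24)
from rig import camera
for n in ('top','scene',):
    a=camera(n)[:,:,::-1]; a=a[170:270,330:430] if n=='top' else a[140:250,210:320]
    cv2.imwrite(f'pics/{n}6.png',cv2.resize(a,None,fx=5.4,fy=5.4,interpolation=cv2.INTER_CUBIC))
"
```

```text
t 11.6 pos [ 0.4416 -0.1721  0.0368] gap 0.206 F [-0.3 -0.1 -0.8] q [-0.65  0.3   1.08  2.13 -0.34  0.9  -1.18]
shift mm [  0.1 -51.5   0.4] turn [-0.001  0.003  0.001]
```

View pics/scene6.png

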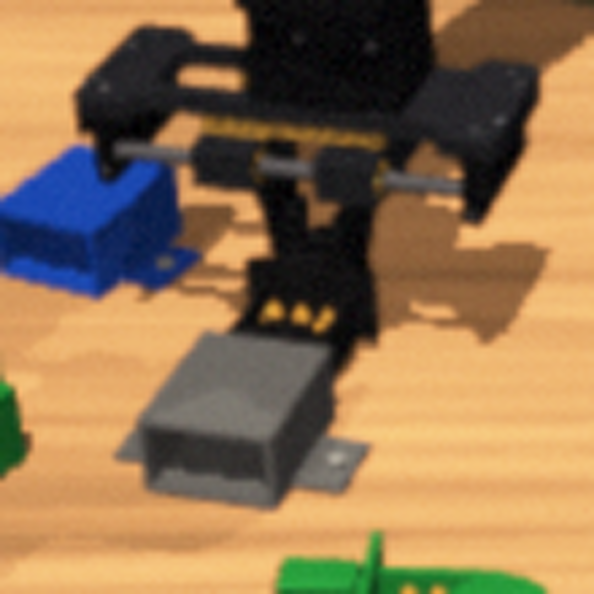

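View pics/top6.png

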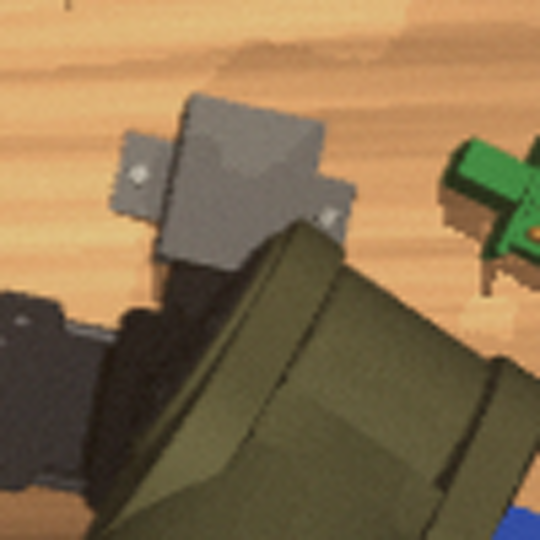

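{"fn": "apply_moves", "kwargs": {"rows": [{"dx":0,"dy":-6,"dz":0,"ax":0,"ay":0,"az":0,"claw":0.05},{"dx":0,"dy":-8,"dz":0,"ax":0,"ay":0,"az":0,"claw":0.05},{"dx":0,"dy":-8,"dz":0,"ax":0,"ay":0,"az":0,"claw":0.05},{"dx":0,"dy":-8,"dz":0,"ax":0,"ay":0,"az":0,"claw":0.05}]}}

```text
time_s: 12.1
position: [0.4702, -0.1787, 0.0366]
eef_rot: [-0.618, 0.786, 0.001, 0.001]
wrist_force: [0.5, -0.1, -1.0]
finger_gap: 0.207
```

```bash
python3 -c "
from h import *
to(.545-.971*.055,-.1975+.238*.055,.0365,-np.pi/2-.24)"
```

```text
t 12.1 pos [ 0.4702 -0.1787  0.0366] gap 0.207 F [ 0.5 -0.1 -1. ] q [-0.59  0.37  1.03  2.06 -0.41  0.93 -1.15]
shift mm [  0.5 -22.2   0.1] turn [0.    0.004 0.001]
```

{"fn": "apply_moves", "kwargs": {"rows": [{"dx":0.3,"dy":-7,"dz":0.5,"ax":0,"ay":0,"az":0,"claw":0.05},{"dx":0,"dy":-7,"dz":0.5,"ax":0,"ay":0,"az":0,"claw":0.05},{"dx":0,"dy":-4,"dz":0.5,"ax":0,"ay":0,"az":0,"claw":0.05},{"dx":0,"dy":-1.5,"dz":0,"ax":0,"ay":0,"az":0,"claw":0.05},{"dx":0,"dy":0,"dz":0,"ax":0,"ay":0,"az":0,"claw":0.05}]}}

```text
time_s: 12.6
position: [0.488, -0.1836, 0.0349]
eef_rot: [-0.618, 0.786, 0.002, 0.001]
wrist_force: [-0.6, -0.5, -1.1]
finger_gap: 0.199
```

{"fn": "apply_moves", "kwargs": {"rows": [{"dx":0,"dy":-1.5,"dz":0,"ax":0,"ay":0,"az":0,"claw":0.05},{"dx":0,"dy":0,"dz":0,"ax":0,"ay":0,"az":0,"claw":0.05}]}}

```text
time_s: 12.8
position: [0.4895, -0.1838, 0.0351]
eef_rot: [-0.618, 0.786, 0.001, 0.002]
wrist_force: [-0.2, 0.7, -0.4]
finger_gap: 0.203
```

{"fn": "apply_moves", "kwargs": {"rows": [{"dx":0,"dy":-1.5,"dz":0,"ax":0,"ay":0,"az":0,"claw":0.05},{"dx":0,"dy":0,"dz":0,"ax":0,"ay":0,"az":0,"claw":0.05}]}}

```text
time_s: 13.0
position: [0.4912, -0.1842, 0.0351]
eef_rot: [-0.618, 0.786, 0.001, 0.002]
wrist_force: [1.1, -0.1, -1.5]
finger_gap: 0.21
```

```bash
python3 -c "
from h import *
to(.545-.971*.055,-.1975+.238*.055,.0337,-np.pi/2-.24)"
```

```text
t 13.0 pos [ 0.4912 -0.1842  0.0351] gap 0.21 F [ 1.1 -0.1 -1.5] q [-0.54  0.42  1.    2.01 -0.44  0.95 -1.13]
shift mm [ 0.1 -0.5  1.4] turn [0.    0.004 0.001]
```

{"fn": "apply_moves", "kwargs": {"rows": [{"dx":0,"dy":-1,"dz":0.5,"ax":0,"ay":0,"az":0,"claw":0.05},{"dx":0,"dy":0,"dz":0,"ax":0,"ay":0,"az":0,"claw":0.05}]}}

```text
time_s: 13.2
position: [0.4919, -0.1844, 0.0344]
eef_rot: [-0.618, 0.786, 0.002, 0.001]
wrist_force: [-0.3, -0.2, -0.9]
finger_gap: 0.207
```

{"fn": "apply_moves", "kwargs": {"rows": [{"dx":0,"dy":-1,"dz":0,"ax":0,"ay":0,"az":0,"claw":0.05},{"dx":0,"dy":0,"dz":0,"ax":0,"ay":0,"az":0,"claw":0.05}]}}

```text
time_s: 13.4
position: [0.492, -0.1845, 0.0342]
eef_rot: [-0.618, 0.786, 0.002, 0.001]
wrist_force: [-2.9, 0.8, 1.0]
finger_gap: 0.201
```

{"fn": "apply_moves", "kwargs": {"rows": [{"dx":0,"dy":-1,"dz":0,"ax":0,"ay":0,"az":0,"claw":0.05},{"dx":0,"dy":0,"dz":0,"ax":0,"ay":0,"az":0,"claw":0.05}]}}

```text
time_s: 13.6
position: [0.4921, -0.1845, 0.0339]
eef_rot: [-0.618, 0.787, 0.003, 0.0]
wrist_force: [-6.1, 2.6, 1.9]
finger_gap: 0.206
```

{"fn": "apply_moves", "kwargs": {"squeeze": 10, "rows": [{"dx":0,"dy":1,"dz":0.5,"ax":0,"ay":0,"az":0,"claw":0.05},{"dx":0,"dy":0,"dz":0,"ax":0,"ay":0,"az":0,"claw":0.2},{"dx":0,"dy":0,"dz":0,"ax":0,"ay":0,"az":0,"claw":0.3},{"dx":0,"dy":0,"dz":0,"ax":0,"ay":0,"az":0,"claw":0.45},{"dx":0,"dy":0,"dz":0,"ax":0,"ay":0,"az":0,"claw":0.5},{"dx":0,"dy":0,"dz":0,"ax":0,"ay":0,"az":0,"claw":0.5}]}}

```text
time_s: 14.2
position: [0.4937, -0.1848, 0.0343]
eef_rot: [-0.618, 0.786, 0.001, 0.002]
wrist_force: [0.1, -0.4, -0.0]
finger_gap: 0.463
```

{"fn": "apply_moves", "kwargs": {"rows": [{"dx":0,"dy":0,"dz":-8,"ax":0,"ay":0,"az":0,"claw":0.5},{"dx":0,"dy":0,"dz":-15,"ax":0,"ay":0,"az":0,"claw":0.5},{"dx":0,"dy":0,"dz":-25,"ax":0,"ay":0,"az":0,"claw":0.5},{"dx":0,"dy":0,"dz":-35,"ax":0,"ay":0,"az":0,"claw":0.5},{"dx":0,"dy":0,"dz":-40,"ax":0,"ay":0,"az":0,"claw":0.5},{"dx":-30,"dy":0,"dz":-25,"ax":0,"ay":0,"az":0,"claw":0.5},{"dx":-45,"dy":0,"dz":0,"ax":0,"ay":0,"az":0,"claw":0.5},{"dx":-45,"dy":0,"dz":0,"ax":0,"ay":0,"az":0,"claw":0.5},{"dx":-45,"dy":0,"dz":0,"ax":0,"ay":0,"az":0,"claw":0.5},{"dx":-45,"dy":0,"dz":0,"ax":0,"ay":0,"az":0,"claw":0.5}]}}

```text
time_s: 15.2
position: [0.5431, 0.0204, 0.1845]
eef_rot: [-0.618, 0.786, 0.001, 0.003]
wrist_force: [0.2, 0.1, 0.4]
finger_gap: 0.5
```

```bash
python3 -c "
from h import *
to(.545,-.1,.2,-np.pi/2-.24)
from rig import camera
for n in ('top','scene',):
    a=camera(n)[:,:,::-1]; cv2.imwrite(f'pics/{n}7f.png',a); a=a[170:270,330:430] if n=='top' else a[160:260,210:310]
    cv2.imwrite(f'pics/{n}7.png',cv2.resize(a,None,fx=5.4,fy=5.4,interpolation=cv2.INTER_CUBIC))
"
```

```text
t 15.2 pos [0.5431 0.0204 0.1845] gap 0.5 F [0.2 0.1 0.4] q [-1.02  0.21  1.06  1.83 -0.2   1.21 -1.71]
shift mm [116.4 -30.4 -16.2] turn [-0.001  0.006  0.001]
```

View pics/scene7.png

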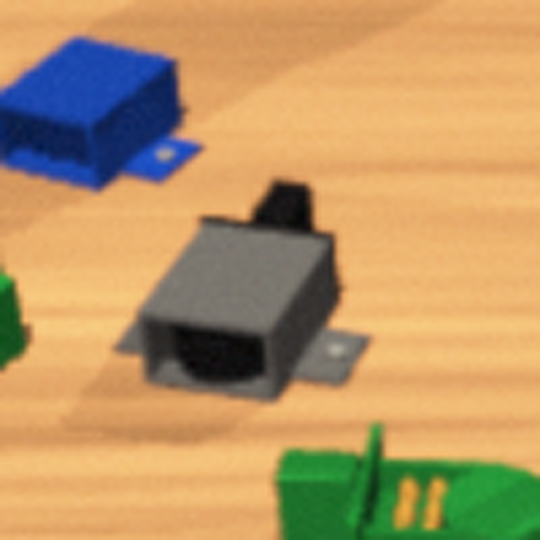

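View pics/top7.png

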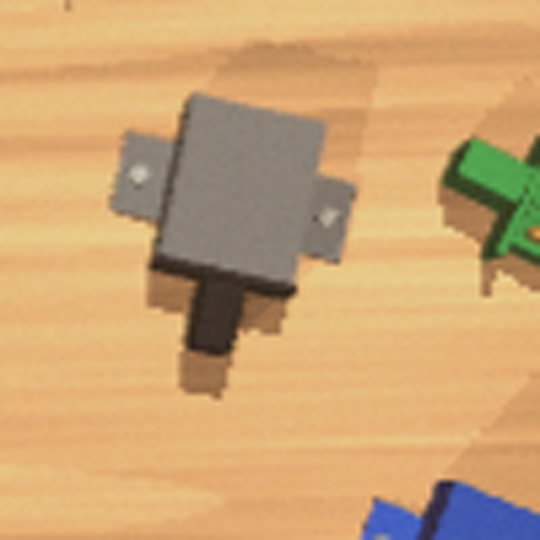

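```bash
python3 -c "
from h import *
f=lambda l,ox,oy:[[ (u+.5)/5.4-.5+ox,(v+.5)/5.4-.5+oy] for u,v in l]
p=unproj('top',f([(188,347),(230,354)],330,170),.041)
d=p.mean(0)[:2]-[.544,-.1976]; a=np.array([.971,-.238]); print(d@a, d@[.238,.971])
from rig import monitor,job
print(monitor.get_obs()['wrist_force'].round(1)); job.finish_job()
"
```

```text
-0.0690628668605099 0.0004258818033076442
[ 0.2  0.7 -0.2]
the job is handed in; nothing more can be done
```

The smaller case is now fully home in its own grey sleeve, turned end for end, with its handle pointing towards the robot. I pinched it by the handle, slid it about 88 mm out of the far end, lifted it and turned it 180°. I then slid it in from the robot's side until the end plate met the sleeve, released it and moved the arm away.

- **Seating:** the wrist force rose to about 6–7 N at the stop. In the last top picture the handle's end is 69.1 mm from the sleeve centre, where 69 mm means home, and it sits 0.4 mm off sideways. Both last pictures show no gap at the plate.
- **Arm clear:** the gripper was more than 0.2 m away when I handed in, and the wrist force was under 1 N.
- **Larger case:** the arm went nowhere near it, and I did not re-measure it at the end.
- **Time:** the job was handed in at about 15 s of the 42 s allowed.

**Disagreements:**
- The two cameras put the sleeve about 3–4 mm apart in x, so I took a value between them for the insertion and found the stop by contact. The final 69.1 mm uses the top camera's own fit.
- The arm also drifted up to 4 mm sideways when lowered close to its inner reach limit, which I corrected before inserting.
- My first two move calls were refused because rows had keys missing; neither moved the arm.

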